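# Swap a control module from the sloped stand into the chassis bay

## Robot

A 7-joint arm with a two-finger parallel gripper is mounted at the origin on the work surface. World frame = base frame: x ahead of the robot, y to its left, z up, the work surface at z = 0. Lengths are in m, angles in rad, forces in N, time in s.
With the tool pointing down it reaches from about 0.425 to 1.025 m from the base axis. Payload 3.6 kg.
Tool frame: the origin (TCP) lies on the centre line of the jaws, within the pads' length; the fingertips stand 25 mm ahead of it and the grasp point (between the pads) lies 6 mm ahead of it; z points along the fingers, y is the line along which they close (so a half turn about z gives the same grasp; the last joint's range is limited). The gripper opens to 85 mm and grips with 20 to 120 N. Pads are 22 mm wide; open, the fingers measure 114 mm over their backs; the gripper's body (76 mm by 85 mm) begins 54 mm behind the grasp point. The pads swing forward as they close: fully open they stand 13 mm farther back than shut.
Start: joints at [-1.403, 0.591, 0.048, 1.609, -0.033, 0.943, -0.034], TCP at [0.188, 0.7, 0.256] pointing down, gripper open.
Joint ranges: [-2.69, 2.69], [-0.47, 2.24], [-1.27, 1.36], [0.19, 2.51], [-1.53, 4.68], [0.08, 2.07], [-3.09, 3.09]. Speed limits (rad/s): [2.57, 2.57, 3.14, 3.14, 3.14, 3.14, 3.14].

## Interface

Orientations are given as a rotation vector (axis times angle).
In Python, from workcell import * gives the robot as it stands.
- The arm moves only by the tool step_arm, never from a script. Its argument "commands" is text: rows parted by semicolons, each of 7 numbers parted by spaces: the shift along the tool's x, y, z in units of 25 mm (1.0 is 25 mm), then the turn, a rotation vector about the tool's x, y, z in units of 6 degrees (1.0 is 6 degrees), then the opening, from 0 (shut) to 1 (fully open). A call has 1 to 12 rows; each row shifts and turns the commanded pose from where the row before left it, along the tool's axes as they then stand; what a row does not reach is not made up. A row lasts 1/10 s, in which the tool goes at most 50 mm and 8.59 degrees, less where a joint would pass 70% of its speed; a pose out of reach is approached as far as the arm can. A call is refused whole if a number of a shift passes 1 or a number of a turn 1, either way. A call with a gripper value outside its range is refused whole. The fingers move at their own pace and stop on an object; the grip force is fixed at half the most. Time passes only in rows, so rows that do not move let the fingers close. It gives the time, the measured TCP pose, the force, the opening and the grip force at its end, in the units of the state.
- read_state(): the state, without advancing time (a new reading comes with each control period).
- capture(name): name is "scene" or "top" or "wrist"; returns the picture (420x560x3 uint8, red, green, blue); there is no depth.
- camera_info(name): a dict with "K" (3x3 intrinsics, pixels), "view" (4x4, takes a point from world to camera coordinates); the wrist camera has in their place "hand_eye" (4x4, takes a point from camera to tool coordinates, whose origin is the TCP and whose axes are the flange's). Camera axes: x right, y down, z forward; pixel columns grow to the right and rows downward; lengths in m; the calibration is good to about 2 mm. A picture is of the moment at which its call begins: read the wrist's pose just before it. camera_info takes no time and is no camera call.
- sign_off(): hands the job in; it is judged then, once.
The state is a dict: "time": time; "q": joint angles; "dq": joint speeds; "joint_efforts": joint torques, N m; "ee_pos": TCP position; "eef_rot": TCP orientation; "contact_force": force on the tool from outside, world axes, zero at the start; "ft_torque": the same for the moment, N m; "finger_gap": finger opening in m; "gripper_force": force on a finger pad.
Only numpy, scipy, OpenCV 4.12 (cv2) and the standard library are available. Lean on these libraries where they do the work, as an engineer would, in place of code of your own. Each camera call takes 0.05 s, during which the arm holds its last target. There are 200 camera calls.

## Task

Draw the module with the cut-off corner straight out of its tight pocket in the sloped stand by its rib, and fit it into the square bay of the open chassis, turned so that its cut corner clears the coding block there and it drops down fully home and flush with the rim; then let go. Lower it in rather than dropping it, and leave the other module and the rest of the bench as they are.

Things in the scene. Friction and masses are not known exactly. Their poses are not given: they have to be found in the camera images.
- module: Black plastic block 80 x 80 x 30 mm, about 0.32 kg, with one corner cut away: a 20 x 20 mm notch of full height at its own +x +y corner. Lowest 5 mm stepped in 2 mm all round as a lead-in. Origin: centre of the 80 mm square on the underside; z out of the top. Starts in either pocket of the stand, leaning 0.5 rad with it, its x pointing up the slope; it comes out along its z.
- module_rib (a point): Middle of the top edge of the module's rib, 60 mm above its underside. The rib is aluminium, 12 mm thick along the module's x, 50 mm long along its y, stands 30 mm proud of the middle of the module's top, and is all that can be gripped while the module is in a pocket.
- spare: The other module, of the same size, material and rib but with all four corners whole; it sits in the other pocket and must stay there. Origin and axes as for the module.
- tray: Fixed grey stand, two pockets side by side, its top sloping 0.5 rad (28.6 degrees): low at the front (its -x), high at the back, slope 106 mm long, 212 mm wide, top edge 92 mm high. Pockets 82.5 mm square, 30 mm deep, so only the ribs stand proud; floor centres at x 0, y +-53, z 40 mm in its frame. Origin: on the table under the middle; x level to the high side, z up.
- bay: Fixed open chassis on the table, base 150 x 190 x 8 mm. In its middle a bay 83 mm square inside, sides along its x and y, 30 mm deep, open on top; walls 14 mm, rim 38 mm above the table; lower cooling fins on both y sides. In one corner of the bay (+x+y, -x+y or -x-y in this frame, never +x-y; not reported, see or feel it) stands a coding block. Origin: centre of the base, on the table; z up.
- bay_floor (a point): Centre of the bay's floor, 8 mm above the table: where the module's origin ends up. The fixed steel coding block on this floor is 18 x 18 x 18 mm. The module goes down only with its notch over the block: yaw relative to the chassis 0, +90 or +180 degrees for a block in the +x+y, -x+y or -x-y corner. Turned wrongly it stops 18 mm too high.
- screwdriver: Bystander: a screwdriver lying on the bench between stand and chassis. Leave it.
- wrench: Bystander: a wrench lying to the right of the chassis. Leave it.
- jar: Bystander: a glass jar 68 mm wide, 85 mm tall, behind the work. Leave it.
- can: Bystander: a steel can 74 mm wide, 100 mm tall, behind the work. Leave it.
- spool: Bystander: a metal spool 60 mm wide, 50 mm tall, behind the work. Leave it.
- bin_small: Bystander: a yellow parts bin 140 x 100 x 60 mm to the right, with a ceramic fuse in it. Leave it.
Things that resemble listed ones, but are neither listed nor needed, are in the scene too. What is shaped like the module but green or orange is not meant.

How it is judged:
By the outcome, as a careful person would: the job done as asked, in the order asked, and still so for the second after the job is handed in, with the robot touching nothing.
It also fails if it takes over 67 s, if anything falls off the work surface, if the arm or the gripper's body presses on something with over 40 N, if the wrist force passes 120 N, or if a joint passes its speed limit or range.

## Working session

There is one attempt and no reset: what is moved stays moved. The work goes in short steps, Python scripts to look and compute and a tool call to move; the robot and the scene stay as the last step left them, time stands still between calls to the robot, and variables do not carry over. Pictures are saved under pics/ and viewed, at most 10 in all, crops included, and the job is handed in when it is done.

Besides the shell and the picture viewer there is one more tool, called after "Emit:" in YAML: its name, and indented under it one key for each argument. step_arm: Moves the arm, as the interface text tells. Its arguments: {"type":"object","properties":{"commands":{"type":"string"}},"required":["commands"]}

```bash
mkdir -p pics
python3 - <<'E'
from workcell import *
import cv2,numpy as np
s=read_state();print(s)
for n in("scene","top"):
    cv2.imwrite(f"pics/{n}0.png",cv2.resize(capture(n)[:,:,::-1],(800,600),interpolation=cv2.INTER_CUBIC))
    print(camera_info(n))
print(camera_info("wrist"))
E
```

```text
{'time': 0.0, 'q': array([-1.4024923 ,  0.59212964,  0.04831255,  1.6098419 , -0.03331139,
        0.94268952, -0.03375046]), 'dq': array([-0.00147172, -0.0002453 , -0.00063957, -0.00042032, -0.00047231,
        0.00096273, -0.0003529 ]), 'joint_efforts': array([-2.37707309e-04, -5.48682976e+01,  1.54637475e+00, -1.98128253e+01,
        9.37945530e-03,  8.63032357e-03,  8.76505567e-06]), 'ee_pos': array([0.18744181, 0.69954532, 0.25512629]), 'eef_rot': array([-0.41002579, -3.11454714,  0.00354475]), 'contact_force': array([-0.37312685, -0.0169034 , -0.35107604]), 'ft_torque': array([ 0.06075004,  0.0263495 , -0.01049526]), 'gripper_force': 0.0, 'finger_gap': 0.08515204450996332}
{'K': array([[546.44330295,   0.        , 279.55416724],
       [  0.        , 546.44330295, 207.98785329],
       [  0.        ,   0.        ,   1.        ]]), 'view': array([[-0.76852529,  0.63963698, -0.01527787,  0.43793302],
       [ 0.54241846,  0.6386811 , -0.54577346, -0.24483712],
       [-0.3393392 , -0.4277277 , -0.83779348,  1.86922494],
       [ 0.        ,  0.        ,  0.        ,  1.        ]]
[... 232 characters left out ...]

       [-0.9733372 ,  0.03774357, -0.22625234,  0.58986343],
       [ 0.22584672, -0.01474092, -0.97405131,  1.29916501],
       [ 0.        ,  0.        ,  0.        ,  1.        ]])}
{'K': array([[306.06887564,   0.        , 273.72847454],
       [  0.        , 306.06887564, 204.7412135 ],
       [  0.        ,   0.        ,   1.        ]]), 'hand_eye': array([[-1.20554802e-03, -9.47240157e-01, -3.20522435e-01,
         8.31521787e-02],
       [ 9.99999246e-01, -1.06742892e-03, -6.06620804e-04,
         9.86545614e-06],
       [ 2.32480670e-04, -3.20522925e-01,  9.47240730e-01,
        -1.17643568e-01],
       [ 0.00000000e+00,  0.00000000e+00,  0.00000000e+00,
         1.00000000e+00]])}
```

View pics/scene0.png

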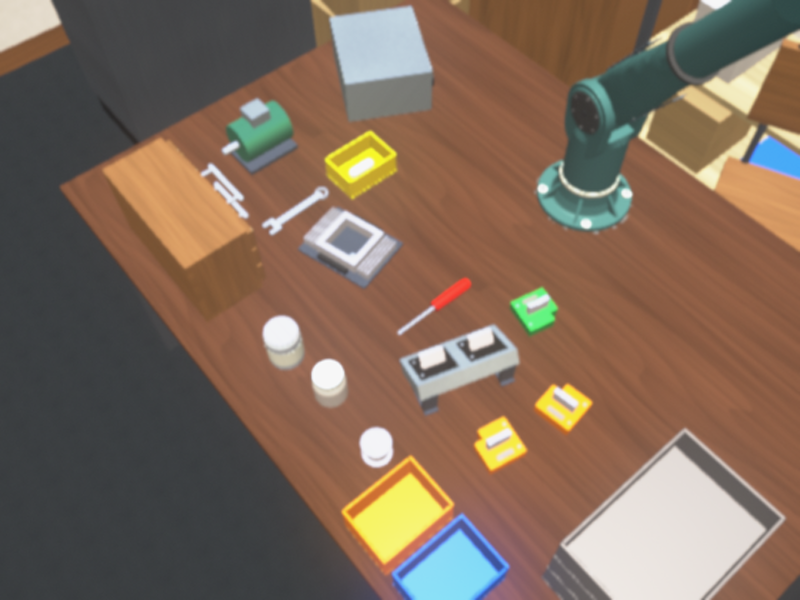

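View pics/top0.png

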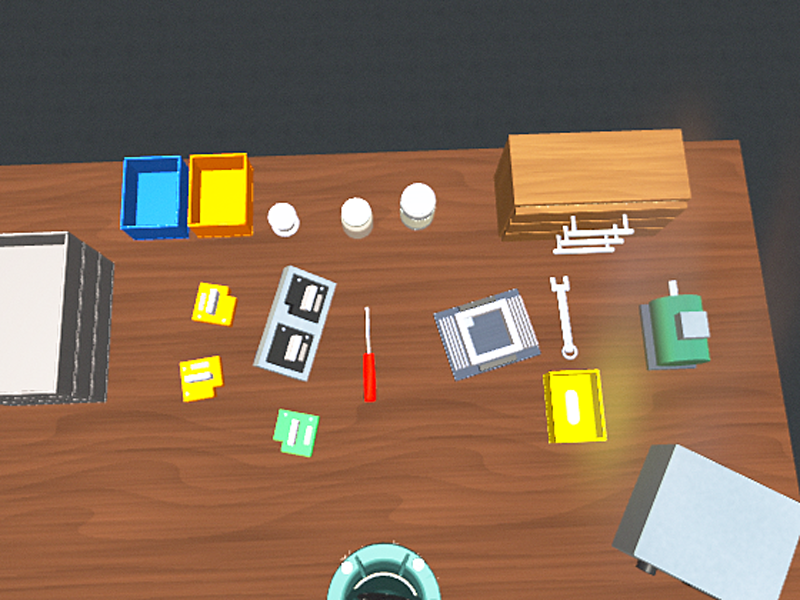

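Top view: stand near (295,323), bay near (487,333); the orange and green look-alikes are elsewhere. Candidates for the module are the two black blocks at (305,297) and (290,348). I'll enlarge them to see which one is notched.

Run:
```python
from workcell import *
import cv2,numpy as np
t=capture("top")[:,:,::-1]; s=capture("scene")[:,:,::-1]
def c(im,x,y,w,h): return cv2.resize(im[y:y+h,x:x+w],(400,int(h*400/w)),interpolation=cv2.INTER_CUBIC)
A=np.hstack([c(t,170,180,80,88)[:300*2], c(t,300,190,80,88)])
B=np.hstack([c(s,270,220,100,75), c(s,200,135,100,75)])
cv2.imwrite("pics/c1.png",A);cv2.imwrite("pics/c2.png",cv2.resize(B,(800,300)))
print(A.shape)
```

```text
(440, 800, 3)
```

View pics/c1.png

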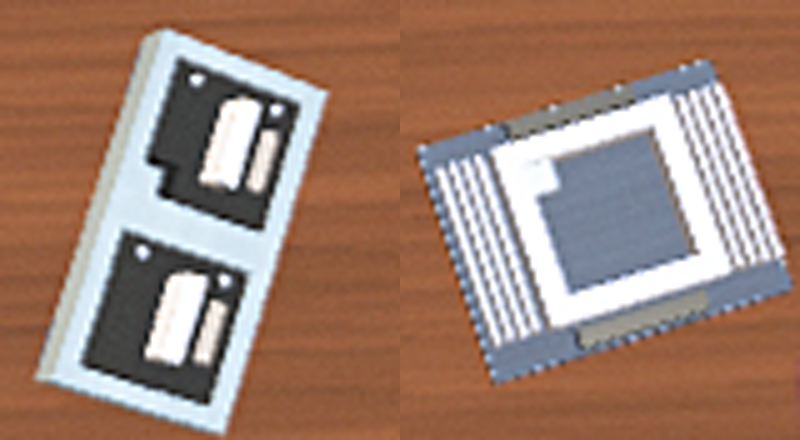

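View pics/c2.png

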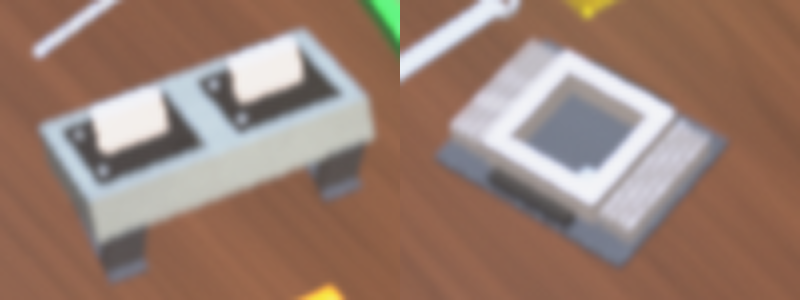

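The notched module is the upper block, with its notch at crop (158,178), on the upslope side towards the robot. The lower block at (290,348) is whole, so it is the spare. The coding block is in the bay's upper-left corner at crop (540,178), so the notch must end up towards world +x+y. Next I fit both poses from the corners.

```bash
cat > h.py <<'E'
from workcell import *
import numpy as np
from scipy.optimize import least_squares
from scipy.spatial.transform import Rotation as R
def proj(K,V,P):
    c=P@V[:3,:3].T+V[:3,3]; p=c@K.T; return p[:,:2]/p[:,2:]
def wristview(s):
    T=np.eye(4);T[:3,:3]=R.from_rotvec(s['eef_rot']).as_matrix();T[:3,3]=s['ee_pos']
    return np.linalg.inv(T@camera_info("wrist")["hand_eye"])
def fit(obs,x0):
    # obs: list of (K,V,localpts,pix); unknown x,y,yaw
    def f(p):
        Rz=R.from_euler('z',p[2]).as_matrix()
        return np.concatenate([(proj(K,V,L@Rz.T+[p[0],p[1],0])-u).ravel() for K,V,L,u in obs])
    r=least_squares(f,x0,loss='soft_l1');return r.x,f(r.x).reshape(-1,2)
c5,s5=np.cos(.5),np.sin(.5)
def top(u,v): return np.array([-.0144+u*c5,v,.0663+u*s5])  # tray slope plane point
E
python3 - <<'E'
from h import *
t,s=[(camera_info(n)["K"],camera_info(n)["view"]) for n in("top","scene")]
np.set_printoptions(precision=4,suppress=True)
HM,LM,LP,HP=[top(a*.053,b*.106) for a,b in((1,-1),(-1,-1),(-1,1),(1,1))]
A=lambda l,o,k:np.array(l,float)/k+np.array(o)-.5
o=[(*t,np.array([HM,LM,LP,HP]),A([(168,30),(328,92),(228,435),(68,382)],(170,180),5)),
   (*s,np.array([HM,HP,LM,LP]),A([(97,193),(368,95),(40,125),(305,28)],(270,220),4))]
p,r=fit(o,[.6,.2,1.5]);print(p,r)
for q in o: print(fit([q],p)[0])
q4=lambda h,z:[np.array([a*h[0],b*h[1],z]) for a,b in((1,1),(1,-1),(-1,-1),(-1,1))]
ro=q4((.0555,.0555),.038);ba=q4((.075,.095),.008)
o=[(*t,np.array(ro+ba),A([(90,150),(272,95),(328,270),(152,327),(20,148),(312,60),(390,285),(97,383)],(300,190),5)),
   (*s,np.array(ro+[ba[0],ba[1],ba[3]]),A([(190,205),(83,140),(165,50),(272,112),(220,265),(37,155),(325,140)],(200,135),4))]
p,r=fit(o,[.6,-.2,0.2]);print(p,r)
for q in o: print(fit([q],p)[0])
E
```

```text
[0.5487 0.1665 1.2731] [[ 0.2558  0.3476]
 [ 0.5057  0.2398]
 [ 0.4383  0.0931]
 [-1.6455  0.2964]
 [-1.0875  1.863 ]
 [ 0.1956 -0.2481]
 [ 0.3234  0.2755]
 [-0.3682 -0.1369]]
[0.5494 0.1665 1.28  ]
[0.5478 0.1659 1.2648]
[ 0.5196 -0.2362  0.2614] [[ 1.0726 -0.3665]
 [-0.1876 -0.0946]
 [ 1.1174 -0.0312]
 [ 0.6397 -0.3096]
 [-0.1533 -0.184 ]
 [ 0.2221 -0.4814]
 [ 1.3774  0.7898]
 [ 0.0079 -0.0392]
 [ 0.8578  0.0357]
 [ 0.054   0.2704]
 [ 0.5515  0.64  ]
 [ 1.0263  0.2625]
 [ 0.2294  0.5072]
 [-0.645   0.5099]
 [ 1.3321  0.4383]]
[ 0.5193 -0.2346  0.2618]
[ 0.5199 -0.2385  0.2623]
```

Both poses are good to about 2 mm. I'll compute the move to a pre-grasp 120 mm out along the module's axis.

```bash
cat >> h.py <<'E'
def mod_in_tray(p,h,u=0.,v=0.):
    """world point h above module underside, u,v along module x,y; and module rotation"""
    M=R.from_euler('z',p[2])*R.from_euler('y',-.5)
    loc=np.array([0,-.053,.040])+R.from_euler('y',-.5).apply([u,v,h])
    return R.from_euler('z',p[2]).apply(loc)+[p[0],p[1],0],M
FLIP=R.from_matrix(np.array([[0,1,0],[1,0,0],[0,0,-1.]]))  # tool x=mod y, tool y=mod x, z=-mod z
def delta(pos,rot,s=None):
    s=s or read_state(); C=R.from_rotvec(s['eef_rot'])
    print('t',round(s['time'],2),'pos',np.round(s['ee_pos'],4),'F',np.round(s['contact_force'],1),'gap',round(s['finger_gap'],4))
    print(' shift units(tool now)',np.round(C.inv().apply(pos-s['ee_pos'])/.025,2),'turn units',np.round((C.inv()*rot).as_rotvec(degrees=True)/6,2))
TRAY=[.549,.1665,1.275];BAY=[.5196,-.236,.2615]
E
python3 - <<'E'
from h import *
P,M=mod_in_tray(TRAY,.18); print(P,mod_in_tray(TRAY,.0)[0])
delta(P,M*FLIP)
R1=R.from_euler('z',BAY[2])*FLIP
print(FLIP.as_matrix(), (M*FLIP).as_matrix())
E
```

```text
[0.57454262 0.06850165 0.19796486] [0.59969823 0.15105041 0.04      ]
t 0.2 pos [0.1875 0.6998 0.2555] F [-0.   0.1 -0.3] gap 0.0856
 shift units(tool now) [-21.49 -20.38   2.33] turn units [-4.79 -0.08  0.32]
[[ 0.  1.  0.]
 [ 1.  0.  0.]
 [ 0.  0. -1.]] [[-9.56570315e-01  2.55816796e-01  1.39753352e-01]
 [ 2.91501685e-01  8.39469428e-01  4.58604239e-01]
 [-1.38777878e-17  4.79425539e-01 -8.77582562e-01]]
```

Emit:
step_arm:
  commands: "-.9 -.85 0 0 0 0 1;-.9 -.85 0 0 0 0 1;-.9 -.85 0 0 0 0 1;-.9 -.85 0 0 0 0 1;-.9 -.85 0 0 0 0 1;-.9 -.85 0 0 0 0 1;-.9 -.85 0 0 0 0 1;-.9 -.85 0 0 0 0 1;-.9 -.85 0 0 0 0 1;-.9 -.85 0 0 0 0 1;-.9 -.85 0 0 0 0 1;-.9 -.85 0 0 0 0 1"

```text
time: 1.4
ee_pos: [0.383, 0.3829, 0.2563]
eef_rot: [0.41, 3.115, 0.0]
contact_force: [0.1, 0.3, 0.7]
finger_gap: 0.0856
gripper_force: 0.0
```

Emit:
step_arm:
  commands: "-.9 -.85 0 0 0 0 1;-.9 -.85 0 0 0 0 1;-.9 -.85 0 0 0 0 1;-.9 -.85 0 0 0 0 1;-.9 -.85 0 0 0 0 1;-.9 -.85 0 0 0 0 1;-.9 -.85 0 0 0 0 1;-.9 -.85 0 0 0 0 1;-.9 -.85 0 0 0 0 1;-.9 -.85 0 0 0 0 1;-.9 -.85 0 0 0 0 1;-.9 -.85 0 0 0 0 1"

```text
time: 2.6
ee_pos: [0.5777, 0.0668, 0.2563]
eef_rot: [-0.41, -3.115, -0.0]
contact_force: [0.7, 0.4, -0.9]
finger_gap: 0.0855
gripper_force: 0.0
```

Emit:
step_arm:
  commands: "0 0 0 -.8 0 .05 1;0 0 0 -.8 0 .05 1;0 0 0 -.8 0 .05 1;0 0 0 -.8 0 .05 1;0 0 0 -.8 0 .05 1;0 0 0 -.8 0 .05 1;0 0 0 0 0 0 1;0 0 0 0 0 0 1"

```text
time: 3.4
ee_pos: [0.5772, 0.0674, 0.2561]
eef_rot: [0.439, 2.95, 0.757]
contact_force: [0.5, 0.5, 0.5]
finger_gap: 0.0858
gripper_force: 0.0
```

Run:
```python
from h import *
P,M=mod_in_tray(TRAY,.18)
delta(P,M*FLIP); print(read_state()['q'])
```

```text
t 3.4 pos [0.5772 0.0674 0.2561] F [0.5 0.5 0.5] gap 0.0858
 shift units(tool now) [ 0.1  -1.11  2.05] turn units [ 0.01 -0.08 -0.02]
[ 0.18568524  0.41781461 -0.19855988  2.04261784 -0.68504958  0.66622816
  1.82705386]
```

Emit:
step_arm:
  commands: ".05 -.55 .7 0 0 0 .6;.05 -.55 .7 0 0 0 .6;0 0 .6 0 0 0 .6;0 0 0 0 0 0 .6;0 0 0 0 0 0 .6"

```text
time: 3.9
ee_pos: [0.5748, 0.0703, 0.1998]
eef_rot: [0.432, 2.95, 0.759]
contact_force: [-0.0, -0.4, 0.0]
finger_gap: 0.0513
gripper_force: 0.0
```

Run:
```python
from h import *
import cv2
s=read_state();im=capture("wrist")[:,:,::-1]
P,M=mod_in_tray(TRAY,.18);delta(P,M*FLIP,s)
K=camera_info("wrist")["K"];V=wristview(s)
# predicted: module top corners + tray corners + rib top corners
L=np.array([mod_in_tray(TRAY,h,u,v)[0] for h,u,v in((.06,.006,.025),(.06,-.006,.025),(.06,-.006,-.025),(.06,.006,-.025),(.03,.04,-.04),(.03,-.04,-.04),(.03,-.04,.04),(.03,.02,.04),(.03,.02,.02),(.03,.04,.02))])
u=proj(K,V,L);print(u.round(1))
big=cv2.resize(im,(784,588),interpolation=cv2.INTER_CUBIC)
for x,y in u: cv2.drawMarker(big,(int(x*1.4),int(y*1.4)),(0,0,255),cv2.MARKER_CROSS,8,1)
cv2.imwrite("pics/w1.png",big);np.savez("w1.npz",V=V,im=im)
```

```text
t 3.9 pos [0.5748 0.0703 0.1998] F [-0.  -0.4  0. ] gap 0.0513
 shift units(tool now) [-0.01 -0.1   0.03] turn units [ 0.02 -0.09  0.02]
[[277.9 179.5]
 [263.  179.5]
 [263.5 236.8]
 [277.6 236.8]
 [312.5 238.2]
 [229.2 238.2]
 [225.1 154.8]
 [293.5 154.9]
 [293.  177.1]
 [315.2 177.1]]
```

View pics/w1.png

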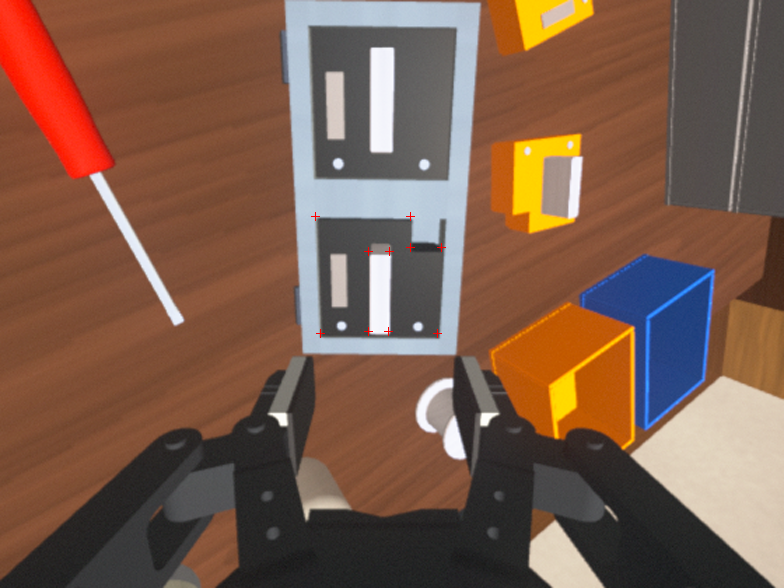

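The wrist picture agrees with the model: module corners are at (318,219), (321,338) and (442,337), and the rib top spans (370,255)–(389,333). The offset is about 2 mm, so I'll refit with these pixels.

Run:
```python
from h import *
np.set_printoptions(precision=4,suppress=True)
d=np.load("w1.npz");K=camera_info("wrist")["K"]
m=lambda h,u,v,c=-.053: np.array([0,c,.04])+R.from_euler('y',-.5).apply([u,v,h])
L=[m(.03,-.04,.04),m(.03,-.04,-.04),m(.03,.04,-.04),m(.06,.006,.025),m(.06,-.006,.025),m(.06,-.006,-.025),m(.06,.006,-.025),
 top(-.053,-.106),top(.053,-.106),m(.03,-.04125,.04125,.053),m(.03,.04125,.04125,.053),m(.03,.04125,-.04125,.053),m(.03,-.04125,-.04125,.053)]
u=np.array([(318,219),(321,338),(442,337),(390,255),(370,255),(369,333),(389,333),(303,353),(457,352),(309,26),(456,27),(448,180),(313,180)])/1.4
p,r=fit([(K,d['V'],np.array(L),u)],TRAY);print(p);print(r)
P,M=mod_in_tray(p,.062);delta(P,M*FLIP)
P,M=mod_in_tray(TRAY,.062);delta(P,M*FLIP)
```

```text
[0.5516 0.1671 1.2673]
[[-0.6075  0.405 ]
 [ 0.5246 -1.5326]
 [-2.8494 -0.2765]
 [ 0.5311 -0.2708]
 [-0.1002 -0.3815]
 [ 0.6983  0.8969]
 [ 0.4499  0.9888]
 [ 0.5019 -0.1387]
 [-0.9337  1.2635]
 [-1.2575 -0.2826]
 [ 0.274   0.0619]
 [ 0.136   0.1788]
 [ 0.3662 -0.6147]]
t 3.95 pos [0.5751 0.0698 0.2002] F [ 0.1 -0.2 -0.6] gap 0.0515
 shift units(tool now) [-0.11 -0.07  4.79] turn units [ 0.02 -0.11  0.09]
t 3.95 pos [0.5751 0.0698 0.2002] F [ 0.1 -0.2 -0.6] gap 0.0515
 shift units(tool now) [-0.03 -0.1   4.77] turn units [ 0.02 -0.08  0.02]
```

Emit:
step_arm:
  commands: "-.05 -.05 .7 0 -.1 .05 .6;-.02 -.04 .8 0 0 0 .6;0 0 .8 0 0 0 .6;0 0 .8 0 0 0 .6;0 0 .7 0 0 0 .6;0 0 .5 0 0 0 .6;0 0 .3 0 0 0 .6;0 0 .1 0 0 0 .6;0 0 0 0 0 0 .6;0 0 0 0 0 0 .6"

```text
time: 4.95
ee_pos: [0.5924, 0.1201, 0.0957]
eef_rot: [0.447, 2.939, 0.754]
contact_force: [0.1, 0.7, 0.8]
finger_gap: 0.0509
gripper_force: 0.0
```

Run:
```python
from h import *
P,M=mod_in_tray([.551,.167,1.271],.061);delta(P,M*FLIP)
```

```text
t 4.95 pos [0.5924 0.1201 0.0957] F [0.1 0.7 0.8] gap 0.0509
 shift units(tool now) [0.02 0.07 0.14] turn units [ 0.02  0.01 -0.02]
```

Emit:
step_arm:
  commands: ".02 .05 .08 0 0 0 .6;0 0 0 0 0 0 .5;0 0 0 0 0 0 .4;0 0 0 0 0 0 .3;0 0 0 0 0 0 .2;0 0 0 0 0 0 .1;0 0 0 0 0 0 0;0 0 0 0 0 0 0;0 0 0 0 0 0 0;0 0 0 0 0 0 0"

```text
time: 5.95
ee_pos: [0.5923, 0.1225, 0.0942]
eef_rot: [0.447, 2.94, 0.755]
contact_force: [-1.2, -0.5, 1.8]
finger_gap: 0.011
gripper_force: 59.2
```

Emit:
step_arm:
  commands: "0 0 -.1 0 0 0 0;0 0 -.1 0 0 0 0;0 0 -.2 0 0 0 0;0 0 -.2 0 0 0 0;0 0 0 0 0 0 0"

```text
time: 6.45
ee_pos: [0.5903, 0.1151, 0.1078]
eef_rot: [0.447, 2.939, 0.754]
contact_force: [-0.3, 0.2, -2.4]
finger_gap: 0.0105
gripper_force: 58.7
```

Emit:
step_arm:
  commands: "0 0 -.3 0 0 0 0;0 0 -.3 0 0 0 0;0 0 -.3 0 0 0 0;0 0 -.4 0 0 0 0;0 0 -.5 0 0 0 0;0 0 -.6 0 0 0 0;0 0 -.8 0 0 0 0;0 0 -.9 0 0 0 0;0 0 -.9 0 0 0 0;0 0 -.7 0 0 0 0;0 0 -.3 0 0 0 0;0 0 0 0 0 0 0"

```text
time: 7.65
ee_pos: [0.569, 0.0459, 0.2399]
eef_rot: [0.447, 2.938, 0.753]
contact_force: [-0.3, -0.5, -3.1]
finger_gap: 0.0109
gripper_force: 58.7
```

Run:
```python
from h import *
RB=R.from_euler('z',BAY[2])*FLIP
s=read_state();C=R.from_rotvec(s['eef_rot'])
# turn 1: untilt about tool x ; then turn 2 about tool z, then shift
up=R.from_euler('z',1.271)*FLIP
delta(s['ee_pos'],up,s)
print('yaw turn units',(up.inv()*RB).as_rotvec(degrees=True)/6)
d=np.array([BAY[0],BAY[1],.008+.16])-s['ee_pos'];print('world',d,'after turn',RB.inv().apply(d)/.025,'after untilt',up.inv().apply(d)/.025, s['q'])
```

```text
t 7.65 pos [0.569  0.0459 0.2399] F [-0.3 -0.5 -3.1] gap 0.0109
 shift units(tool now) [0. 0. 0.] turn units [ 4.8   0.02 -0.02]
yaw turn units [0.        0.        9.6400149]
world [-0.04943668 -0.28194633 -0.07192771] after turn [-10.38320857  -4.82590155   2.87710828] after untilt [ -1.44137328 -11.35881988   2.87710828] [ 0.22842901  0.4316141  -0.20294388  2.0741777  -0.71562404  0.63582881
  1.90084753]
```

Emit:
step_arm:
  commands: "0 0 0 .8 0 0 0;0 0 0 .8 0 0 0;0 0 0 .8 0 0 0;0 0 0 .8 0 0 0;0 0 0 .8 0 0 0;0 0 0 .8 0 0 0;-.1 -.8 0 0 0 0 0;-.1 -.8 0 0 0 0 0;-.1 -.8 0 0 0 0 0;-.1 -.8 0 0 0 0 0;-.1 -.8 0 0 0 0 0;-.1 -.8 0 0 0 0 0"

```text
time: 8.85
ee_pos: [0.5465, -0.0718, 0.2375]
eef_rot: [-0.469, -3.102, -0.001]
contact_force: [-0.5, -0.2, -3.0]
finger_gap: 0.0106
gripper_force: 59.3
```

Emit:
step_arm:
  commands: "0 0 0 0 0 .8 0;0 0 0 0 0 .8 0;0 0 0 0 0 .8 0;0 0 0 0 0 .8 0;0 0 0 0 0 .8 0;0 0 0 0 0 .8 0;0 0 0 0 0 .8 0;0 0 0 0 0 .8 0;0 0 0 0 0 .8 0;0 0 0 0 0 .8 0;0 0 0 0 0 .8 0;0 0 0 0 0 .8 0"

```text
time: 10.05
ee_pos: [0.5468, -0.0709, 0.2375]
eef_rot: [-1.91, -2.49, 0.002]
contact_force: [0.0, -0.3, -3.4]
finger_gap: 0.0107
gripper_force: 59.3
```

Run:
```python
from h import *
import cv2
s=read_state();im=capture("wrist")[:,:,::-1]
RB=R.from_euler('z',BAY[2])*FLIP
delta(np.array([BAY[0],BAY[1],.168]),RB,s);print(s['q'])
K=camera_info("wrist")["K"];V=wristview(s);np.savez("w2.npz",V=V,im=im)
L=np.array([[a*h,b*h,.038] for h in(.0555,.0415) for a,b in((1,1),(1,-1),(-1,-1),(-1,1))]+[[a*.075,b*.095,.008] for a,b in((1,1),(1,-1),(-1,-1),(-1,1))])
u=proj(K,V,R.from_euler('z',BAY[2]).apply(L)+[BAY[0],BAY[1],0]);print(u.round(0))
big=cv2.resize(im,(784,588),interpolation=cv2.INTER_CUBIC)
for x,y in u:
  if abs(x)<800 and abs(y)<800: cv2.drawMarker(big,(int(x*1.4),int(y*1.4)),(0,0,255),cv2.MARKER_CROSS,8,1)
cv2.imwrite("pics/w2.png",big)
```

```text
t 10.05 pos [ 0.5468 -0.0709  0.2375] F [ 0.  -0.3 -3.4] gap 0.0107
 shift units(tool now) [-6.1  -2.75  2.78] turn units [-0.03 -0.02  0.  ]
[-0.30164788  0.43422011  0.46964544  2.03207043 -0.2871315   0.74206534
  0.60690767]
[[263. 264.]
 [264. 340.]
 [178. 340.]
 [169. 264.]
 [252. 274.]
 [253. 331.]
 [188. 331.]
 [182. 274.]
 [280. 223.]
 [279. 347.]
 [174. 347.]
 [157. 223.]]
```

View pics/w2.png

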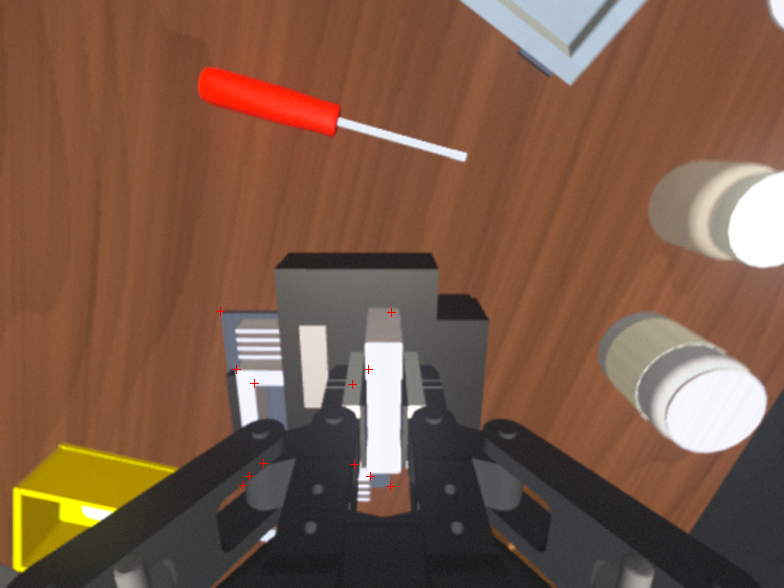

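The module hangs notch up-right at (462,308), as wanted, but it hides the bay. I'll pass beyond the bay to see it with the same camera before lowering.

Emit:
step_arm:
  commands: "-1 -.25 0 0 0 0 0;-1 -.25 0 0 0 0 0;-1 -.25 0 0 0 0 0;-1 -.25 0 0 0 0 0;-1 -.25 0 0 0 0 0;-1 -.25 0 0 0 0 0;-1 -.25 0 0 0 0 0;-1 -.25 0 0 0 0 0;-1 -.25 0 0 0 0 0;-1 -.25 0 0 0 0 0;-.8 -.25 0 0 0 0 0;0 0 0 0 0 0 0"

```text
time: 11.3
ee_pos: [0.5503, -0.3544, 0.2379]
eef_rot: [-1.913, -2.491, 0.004]
contact_force: [-0.5, -0.7, -3.0]
finger_gap: 0.011
gripper_force: 59.3
```

Run:
```python
from h import *
import cv2
s=read_state();im=capture("wrist")[:,:,::-1]
RB=R.from_euler('z',BAY[2])*FLIP
delta(np.array([BAY[0],BAY[1],.168]),RB,s)
K=camera_info("wrist")["K"];V=wristview(s);np.savez("w3.npz",V=V,im=im)
L=np.array([[a*h,b*h,.038] for h in(.0555,.0415) for a,b in((1,1),(1,-1),(-1,-1),(-1,1))]+[[a*.075,b*.095,.008] for a,b in((1,1),(1,-1),(-1,-1),(-1,1))])
u=proj(K,V,R.from_euler('z',BAY[2]).apply(L)+[BAY[0],BAY[1],0])
# module in hand nominal: underside 0.061 ahead of TCP
Lm=np.array([[a,b,.061-h] for h,a,b in((.03,.04,-.04),(.03,.04,.02),(.03,.02,.02),(.03,.02,.04),(.06,.025,-.006),(.06,.025,.006),(.06,-.025,.006),(.06,-.025,-.006))])
T=np.linalg.inv(camera_info("wrist")["hand_eye"]);um=proj(K,T,Lm);print((u-[140,60]).round(1),(um-[140,60]).round(1))
big=cv2.resize(im[60:285,140:440],(800,600),interpolation=cv2.INTER_CUBIC)
for x,y in list(u)+list(um): 
  cv2.drawMarker(big,(int((x-140+.5)*8/3),int((y-60+.5)*8/3)),(0,0,255),cv2.MARKER_CROSS,10,1)
cv2.imwrite("pics/w3.png",big)
```

```text
t 11.3 pos [ 0.5503 -0.3544  0.2379] F [-0.5 -0.7 -3. ] gap 0.011
 shift units(tool now) [4.89 0.04 2.79] turn units [-0.02  0.01 -0.  ]
[[ 198.7  -73. ]
 [ 191.3   57.7]
 [  80.2   57.9]
 [  72.9  -72.6]
 [ 182.1  -54.6]
 [ 177.9   43. ]
 [  93.6   43.1]
 [  89.5  -54.3]
 [ 216.1 -111.5]
 [ 201.9   92.5]
 [  69.5   92.7]
 [  55.4 -111. ]] [[ 55.7 130.8]
 [174.5 130.7]
 [172.9 167.3]
 [211.  167.2]
 [121.1 183.9]
 [149.1 183.9]
 [147.6 278.2]
 [122.6 278.3]]
```

View pics/w3.png

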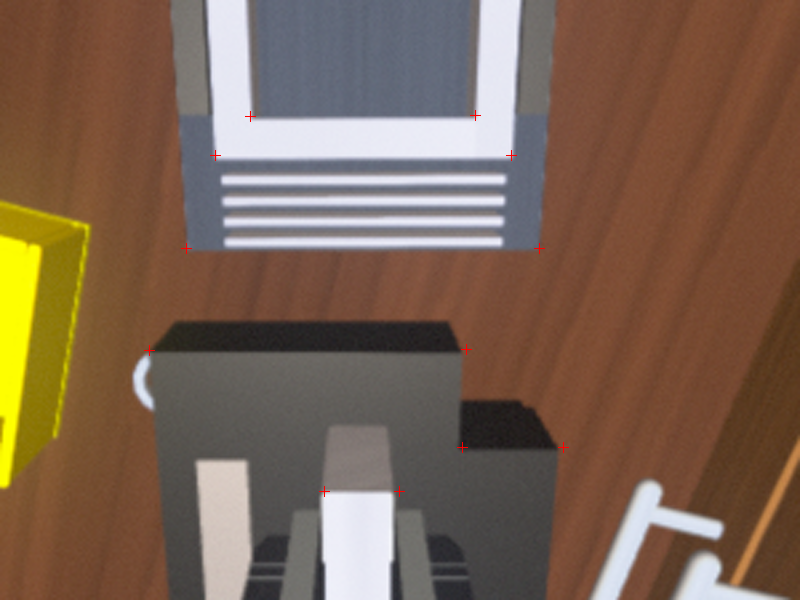

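Very close to prediction. Rim corners are at (216,159) and (512,158), inner corners at (250,117) and (476,117), and the in-hand module corners at (152,351), (461,352), (461,448) and (556,449). I'll fit both and compute the lowering.

Run:
```python
from h import *
np.set_printoptions(precision=4,suppress=True)
d=np.load("w3.npz");K=camera_info("wrist")["K"];T=np.linalg.inv(camera_info("wrist")["hand_eye"])
A=lambda l:np.array(l,float)*3/8+[140,60]-.5
L=np.array([[.0555,-.0555,.038],[-.0555,-.0555,.038],[.0415,-.0415,.038],[-.0415,-.0415,.038],[.075,-.095,.008],[-.075,-.095,.008]])
u=A([(512,158.5),(216,158.5),(476,117),(250,117),(541,250),(187,249.5)])
p,r=fit([(K,d['V'],L,u)],BAY);print('bay',p);print(r.round(1))
Lm=np.array([[a,b,-h] for h,a,b in((.03,.04,-.04),(.03,.04,.02),(.03,.02,.02),(.03,.02,.04),(.06,.025,-.006),(.06,.025,.006))])
um=A([(152,351),(461,352),(461,448),(556,449),(322,491),(393,491)])
f=lambda q:(proj(K,T,R.from_euler('z',q[3]).apply(Lm)+q[:3])-um).ravel()
g=least_squares(f,[0,0,.061,0]);q=g.x;print('mod in tool',q,g.fun.round(1))
s=read_state();B=np.array([p[0],p[1],.008])
C=R.from_euler('z',p[2])*FLIP*R.from_euler('z',-q[3])
print('TCP at home', B-C.apply(q[:3]))
delta(B-C.apply(q[:3]),C,s)
P,M=mod_in_tray([.551,.167,1.271],0);print('h at grasp',M.inv().apply(np.array([.5923,.1225,.0942])-P))
```

```text
bay [ 0.5199 -0.2366  0.2607]
[[-0.1 -0.5]
 [-0.1 -0.4]
 [ 0.1  0.3]
 [ 0.5  0.4]
 [-0.5 -0.1]
 [ 0.   0.1]]
mod in tool [-0.0013 -0.0007  0.064   0.0052] [-0.1  0.1  0.4  0.2 -1.3  0.   0.3 -0.2 -0.1 -0.1  0.7  0. ]
TCP at home [ 0.5203 -0.2351  0.072 ]
t 11.35 pos [ 0.5507 -0.3518  0.2376] F [ 0.6  0.7 -2.8] gap 0.0111
 shift units(tool now) [4.81 0.05 6.63] turn units [-0.02 -0.02 -0.03]
h at grasp [-0.0006  0.0004  0.0621]
```

Emit:
step_arm:
  commands: ".8 .05 0 0 0 0 0;.8 0 0 0 0 0 0;.8 0 0 0 0 0 0;.8 0 0 0 0 0 0;.8 0 .5 0 0 0 0;.5 0 .7 0 0 0 0;.3 0 .8 0 0 0 0;0 0 .8 0 0 0 0;0 0 .8 0 0 0 0;0 0 .7 0 0 0 0;0 0 .4 0 0 0 0;0 0 0 0 0 0 0"

```text
time: 12.55
ee_pos: [0.5206, -0.2327, 0.1196]
eef_rot: [-1.904, -2.493, 0.001]
contact_force: [-0.3, -0.5, -2.7]
finger_gap: 0.0109
gripper_force: 59.2
```

Run:
```python
from h import *
C=R.from_euler('z',.2607)*FLIP*R.from_euler('z',-.005)
delta(np.array([.5203,-.2351,.071]),C)
```

```text
t 12.55 pos [ 0.5206 -0.2327  0.1196] F [-0.3 -0.5 -2.7] gap 0.0109
 shift units(tool now) [-0.1  -0.03  1.95] turn units [-0.03 -0.04  0.  ]
```

Emit:
step_arm:
  commands: "-.08 -.02 .2 0 0 0 0;0 0 .2 0 0 0 0;0 0 .1 0 0 0 0;0 0 0 0 0 0 0;0 0 0 0 0 0 0"

```text
time: 13.05
ee_pos: [0.5214, -0.2369, 0.1089]
eef_rot: [-1.909, -2.494, 0.0]
contact_force: [0.3, 1.1, -3.4]
finger_gap: 0.0103
gripper_force: 59.4
```

Run:
```python
from h import *
C=R.from_euler('z',.2607)*FLIP*R.from_euler('z',-.005)
delta(np.array([.5203,-.2351,.071]),C)
for i in range(3):
  capture("top");delta(np.array([.5203,-.2351,.071]),C)
```

```text
t 13.05 pos [ 0.5214 -0.2369  0.1089] F [ 0.3  1.1 -3.4] gap 0.0103
 shift units(tool now) [ 0.08 -0.02  1.51] turn units [-0.01 -0.   -0.02]
t 13.1 pos [ 0.5215 -0.2369  0.1089] F [-0.1  0.5 -3.3] gap 0.0111
 shift units(tool now) [ 0.08 -0.02  1.52] turn units [-0.01 -0.   -0.02]
t 13.15 pos [ 0.5215 -0.2369  0.1089] F [-0.3 -0.2 -2.5] gap 0.0107
 shift units(tool now) [ 0.08 -0.02  1.52] turn units [-0.01 -0.   -0.02]
t 13.2 pos [ 0.5215 -0.2369  0.1089] F [-1.3  0.2 -2.4] gap 0.0107
 shift units(tool now) [ 0.08 -0.03  1.52] turn units [-0.01 -0.   -0.02]
```

Emit:
step_arm:
  commands: ".08 -.02 .1 0 0 0 0;0 0 .1 0 0 0 0;0 0 .1 0 0 0 0;0 0 .1 0 0 0 0;0 0 0 0 0 0 0;0 0 0 0 0 0 0"

```text
time: 13.8
ee_pos: [0.5202, -0.2351, 0.0985]
eef_rot: [-1.909, -2.494, 0.001]
contact_force: [0.6, 0.0, -2.8]
finger_gap: 0.011
gripper_force: 59.4
```

Emit:
step_arm:
  commands: "0 0 .1 0 0 0 0;0 0 .1 0 0 0 0;0 0 .1 0 0 0 0;0 0 .1 0 0 0 0;0 0 0 0 0 0 0"

```text
time: 14.3
ee_pos: [0.5201, -0.2349, 0.0882]
eef_rot: [-1.909, -2.493, 0.001]
contact_force: [-0.0, -1.0, -1.5]
finger_gap: 0.0109
gripper_force: 59.4
```

Emit:
step_arm:
  commands: "0 0 .08 0 0 0 0;0 0 .08 0 0 0 0;0 0 .08 0 0 0 0;0 0 0 0 0 0 0"

```text
time: 14.7
ee_pos: [0.5201, -0.2349, 0.0823]
eef_rot: [-1.909, -2.493, 0.001]
contact_force: [1.0, -0.3, -2.2]
finger_gap: 0.0108
gripper_force: 59.4
```

Emit:
step_arm:
  commands: "0 0 .08 0 0 0 0;0 0 .08 0 0 0 0;0 0 .08 0 0 0 0;0 0 0 0 0 0 0;0 0 0 0 0 0 0"

```text
time: 15.2
ee_pos: [0.5202, -0.235, 0.0766]
eef_rot: [-1.909, -2.494, 0.001]
contact_force: [0.2, -0.5, -3.0]
finger_gap: 0.0107
gripper_force: 59.4
```

Past the block level with no contact. I'll continue until it seats.

Emit:
step_arm:
  commands: "0 0 .06 0 0 0 0;0 0 .06 0 0 0 0;0 0 0 0 0 0 0;0 0 0 0 0 0 0"

```text
time: 15.6
ee_pos: [0.5202, -0.235, 0.0736]
eef_rot: [-1.909, -2.494, 0.001]
contact_force: [0.7, -0.1, -2.7]
finger_gap: 0.0107
gripper_force: 59.4
```

Emit:
step_arm:
  commands: "0 0 .04 0 0 0 0;0 0 .04 0 0 0 0;0 0 0 0 0 0 0;0 0 0 0 0 0 0"

```text
time: 16.0
ee_pos: [0.5202, -0.235, 0.0716]
eef_rot: [-1.909, -2.494, 0.001]
contact_force: [-0.1, -0.6, -2.7]
finger_gap: 0.0106
gripper_force: 59.4
```

Emit:
step_arm:
  commands: "0 0 .03 0 0 0 0;0 0 .03 0 0 0 0;0 0 0 0 0 0 0;0 0 0 0 0 0 0"

```text
time: 16.4
ee_pos: [0.5203, -0.235, 0.0701]
eef_rot: [-1.909, -2.494, 0.001]
contact_force: [-0.1, 0.4, -2.3]
finger_gap: 0.0106
gripper_force: 59.4
```

Emit:
step_arm:
  commands: "0 0 .03 0 0 0 0;0 0 0 0 0 0 0;0 0 0 0 0 0 0"

```text
time: 16.7
ee_pos: [0.5203, -0.2351, 0.0699]
eef_rot: [-1.91, -2.494, 0.0]
contact_force: [-0.9, 0.3, 3.8]
finger_gap: 0.011
gripper_force: 60.3
```

Emit:
step_arm:
  commands: "0 0 .03 0 0 0 0;0 0 0 0 0 0 0;0 0 0 0 0 0 0"

```text
time: 17.0
ee_pos: [0.5203, -0.2352, 0.0699]
eef_rot: [-1.91, -2.494, -0.0]
contact_force: [-2.2, 0.5, 10.9]
finger_gap: 0.0108
gripper_force: 61.3
```

It seated at TCP z 0.0699, which is 8 mm plus the 62 mm grasp height, so it is home. I'll relieve the force, open and withdraw straight up.

Emit:
step_arm:
  commands: "0 0 -.05 0 0 0 0;0 0 0 0 0 0 .1;0 0 0 0 0 0 .3;0 0 0 0 0 0 .5;0 0 0 0 0 0 .5;0 0 0 0 0 0 .5;0 0 0 0 0 0 .5"

```text
time: 17.7
ee_pos: [0.5203, -0.235, 0.0699]
eef_rot: [-1.909, -2.494, 0.001]
contact_force: [0.7, -0.4, -0.4]
finger_gap: 0.0426
gripper_force: 0.0
```

Emit:
step_arm:
  commands: "0 0 -.3 0 0 0 .5;0 0 -.6 0 0 0 .5;0 0 -.9 0 0 0 .5;0 0 -.9 0 0 0 .5;-.4 0 -.9 0 0 0 .5;-.9 0 -.9 0 0 0 .5;-.9 0 -.5 0 0 0 .5;-.9 0 0 0 0 0 .5;-.9 0 0 0 0 0 .5;-.5 0 0 0 0 0 .5;0 0 0 0 0 0 .5;0 0 0 0 0 0 .5"

```text
time: 18.9
ee_pos: [0.5494, -0.3427, 0.1949]
eef_rot: [-1.908, -2.493, -0.0]
contact_force: [0.2, -0.3, 0.1]
finger_gap: 0.0426
gripper_force: 0.0
```

Run:
```python
from h import *
import cv2
s=read_state();print(s['time'],s['ee_pos'],s['contact_force'],s['finger_gap'])
a=capture("wrist")[:,:,::-1];b=capture("top")[:,:,::-1]
a=cv2.resize(a,(400,300));b=cv2.resize(b[180:285,165:385],(800,382)) [:, :]
b=cv2.resize(b,(400,191));b=np.vstack([b,np.zeros((109,400,3),np.uint8)])
cv2.imwrite("pics/f.png",cv2.resize(np.hstack([a,b]),(800,300)))
```

```text
18.9 [ 0.54939578 -0.34271967  0.19490478] [ 0.21000588 -0.26413465  0.06132284] 0.042606969275614553
```

View pics/f.png

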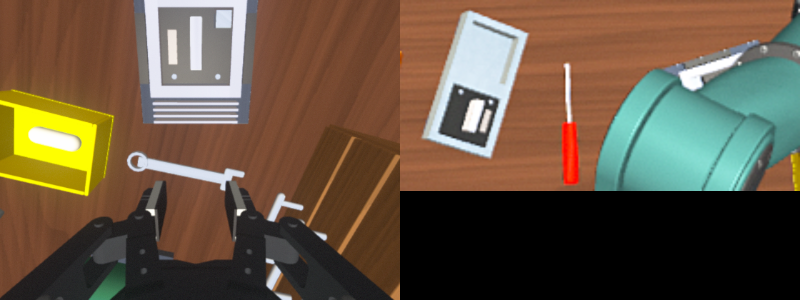

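The module sits flush in the bay at (196,47), with its notch around the coding block at (224,18). The spare is still in its pocket at (465,115), and the wrench and screwdriver are where they were.

```bash
python3 -c "
from workcell import *
print(sign_off())"
```

```text
the job is handed in; nothing more can be done
None
```

The notched module is fully down in the bay with its notch around the coding block, and the gripper is open and clear of it. The spare is still in its pocket, and I handed the job in at about 19 s of the 67 s allowed.

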